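Sort the red-marked vials into the reject bin

ROBOT

A 6-joint arm with a two-finger parallel gripper is mounted at the origin on the work surface. World frame = base frame: x ahead of the robot, y to its left, z up, the work surface at z = 0. Lengths are in m, angles in rad, forces in N, time in s.
With the tool pointing down it reaches from about 0.15 to 0.775 m from the base axis. Payload 6.1 kg.
Tool frame: the origin (TCP) lies at the centre of the arm's flange, where the gripper is bolted on; the fingertips stand 173 mm ahead of it and the grasp point (between the pads) lies 155 mm ahead of it; z points along the fingers, x is the direction in which the jaws open and shut, and the axes are right-handed (so a half turn about z gives the same grasp; the last joint's range is limited). The gripper opens to 85 mm and grips with 20 to 120 N. Pads are 22 mm wide; open, the fingers measure 114 mm over their backs; the gripper's body (76 mm by 85 mm) begins 54 mm behind the grasp point. The pads swing forward as they close: fully open they stand 13 mm farther back than shut.
Start: joints at [1.211, 0.126, -0.04, 1.405, 0, 1.571], TCP at [0.185, 0.491, 0.405] pointing down, gripper open.
Joint ranges: [-2.72, 2.72], [-0.95, 1.95], [-1.27, 1.35], [-1.78, 2.02], [-1.46, 1.47], [-3.14, 3.14]. Speed limits (rad/s): [2.39, 2.39, 3.01, 3.14, 3.14, 3.14].

INTERFACE

Orientations are given as a rotation vector (axis times angle).
In Python, from cell import * gives the robot as it stands.
- The arm moves only by the shell command python3 -m crank 'ROWS' [FORCE]. ROWS is JSON, a list of rows, each an object with "delta_pos": the shift along the tool's x, y, z in cm, a list of three; "yaw": the turn about the tool's z in rad; "claw": the closure, from 0 (fully open) to 1 (shut). A call has 1 to 8 rows; each row is the pose to reach, as a shift and turn from the pose commanded when the call began, along the tool's axes at that moment; what a row does not reach only later rows make up. A row lasts 1/8 s, in which the tool goes at most 62.5 mm and 10.7 degrees, less where a joint would pass 70% of its speed; a pose out of reach is approached as far as the arm can. A call with a gripper value outside its range is refused whole. The fingers move at their own pace and stop on an object; FORCE is the grip in N (left out, the last holds). Time passes only in rows, so rows that repeat a pose let the fingers close. It gives the time, the measured TCP pose, the force and the opening at its end, in the units of the state.
- read_state(): the state, without advancing time (a new reading comes with each control period).
- get_image(name): name is "scene" or "top" or "wrist"; returns a dict with "color" (480x640x3 uint8, red, green, blue), "intrinsics" (3x3 intrinsics, pixels), "rvec" (rotation vector, rad) and "tvec" (3), from world to camera coordinates, as OpenCV has them. Camera axes: x right, y down, z forward; pixel columns grow to the right and rows downward; lengths in m; the calibration is good to about 2 mm. The wrist camera is an equidistant fisheye: a pixel r from the principal point sees the ray r / f radians off the axis. A picture is of the moment at which its call begins. There is no depth.
- finish_job(): hands the job in, once; it reports no verdict.
The state is a dict: "t": time; "q": joint angles; "joint_vel": joint speeds; "effort": joint torques, N m; "ee_pos": TCP position; "orientation": TCP orientation; "contact_force": force on the tool from outside, world axes, zero at the start; "moment": the same for the moment, N m; "grip_width": opening from 0.0 (shut) to 1.0 (fully open).
Only numpy, scipy, OpenCV 4.12 (cv2) and the standard library are available. Lean on these libraries where they do the work, as an engineer would, in place of code of your own. Each camera call takes 0.05 s, during which the arm holds its last target. There are 200 camera calls.

TASK

Two of the four amber vials under the lamp bar carry a red reject mark: pick them out and stand both upright on the floor of the grey open reject bin, setting them down rather than dropping them. Leave the good vials standing in their places and do not knock the other loose things on the ledge about.

Things in the scene. Friction and masses are not known exactly. Their poses are not given: they have to be found in the camera images.
- station: Fixed white board 130 x 420 x 10 mm (long side along y) under the row of four vials. Origin: centre of its underside; x away from the robot. A lamp bar over the row blocks a gripper coming straight down: x +18 to +46, y +-228, z 190 to 222 mm here, on posts at x +36, y +-222 mm. A tool leaning back to -x by 30 to 40 degrees passes in front of it.
- bin: Fixed grey open reject bin, 140 x 190 x 44 mm outside, walls and floor 4 mm thick, long side along its y axis. Origin: centre of the underside, z up.
- reject_a: Rejected vial: closed amber vial, white cap, marked with a red band round the body and a red disc on the cap. Height 101 mm; body 38 mm in diameter up to 77 mm, then cap 42 mm in diameter. Origin: centre of the underside, z along its axis. About 70 g. In any of the four places of the row, about 92 mm apart.
- reject_b: Rejected vial: closed amber vial, white cap, marked with a red band round the body and a red disc on the cap. Height 101 mm; body 38 mm in diameter up to 77 mm, then cap 42 mm in diameter. Origin: centre of the underside, z along its axis. About 70 g. In any of the four places of the row, about 92 mm apart.
- good_a: Good vial: same size and shape as a rejected vial, but with a plain white paper band and a plain white cap. Origin: centre of the underside, z along the vial's axis. Stands in the same row.
- good_b: Good vial: same size and shape as a rejected vial, but with a plain white paper band and a plain white cap. Origin: centre of the underside, z along the vial's axis. Stands in the same row.
- mortar: Bystander: white ceramic mortar, 106 mm wide and 70 mm high, with its pestle resting in it and leaning out to about 115 mm high. Origin: centre of the underside.
- nail_file: Bystander: steel nail file with black handle, 165 mm long, 14 mm wide, 7 mm high, lying flat along its x axis. Origin: on the underside, near the middle.
- latch_box: Bystander: small closed grey plastic box with a steel spring latch, 75 x 110 x 46 mm. Origin: centre of the underside.
- big_bottle: Bystander: closed amber bottle with white twist cap, 66 mm in diameter, 140 mm high. Origin: centre of the underside.

How it is judged:
By the outcome, as a careful person would: the job done as asked, in the order asked, and still so for the second after the job is handed in, with the robot touching nothing.
It also fails if it takes over 69 s, if anything falls off the work surface, if the arm or the gripper's body presses on something with over 40 N, if the wrist force passes 120 N, or if a joint passes its speed limit or range.

## Working session

There is one attempt and no reset: what is moved stays moved. The work goes in short steps, Python scripts to look and compute and a shell command to move; the robot and the scene stay as the last step left them, time stands still between calls to the robot, and variables do not carry over. Pictures are saved under pics/ and viewed, about 8 in all and at most 12, crops included, and the job is handed in when it is done.

```bash
ls; mkdir -p pics; python3 - <<'E'
from cell import *
import cv2
for n in ("scene","top"):
    d=get_image(n); cv2.imwrite(f"pics/{n}0.png",d["color"][:,:,::-1])
    print(n,d["intrinsics"],d["rvec"],d["tvec"])
print(read_state())
E
```

```text
pics
scene [[497.25911674   0.         319.44722938]
 [  0.         497.25911674 234.92346108]
 [  0.           0.           1.        ]] [ 2.05297428  1.13839283 -0.50175714] [-0.36876693 -0.26329071  1.35782146]
top [[536.19410663   0.         316.9702603 ]
 [  0.         536.19410663 237.88354038]
 [  0.           0.           1.        ]] [ 2.1688783  -2.2084959   0.09644413] [0.07603502 0.57397459 1.20640654]
{'t': 0.1, 'q': array([ 1.21099002e+00,  1.26341549e-01, -4.05110726e-02,  1.40539387e+00,
       -1.87799451e-05,  1.57079674e+00]), 'joint_vel': array([ 0.0013931 , -0.00105684,  0.00380243, -0.00013741, -0.00132035,
        0.00034268]), 'effort': array([-4.02199075e-04, -4.36904526e+01,  3.53603160e+01,  1.37854865e-02,
       -1.78960744e-05,  1.04009993e-05]), 'ee_pos': array([0.18481056, 0.49127347, 0.40399282]), 'orientation': array([ 2.58239030e+00,  1.78761823e+00, -1.85566174e-03]), 'contact_force': array([-0.12332426, -0.33549489,  0.22681761]), 'moment': array([-0.07382673,  0.0169084 ,  0.00471897]), 'grip_width': 0.9974051636595206}
```

View pics/scene0.png

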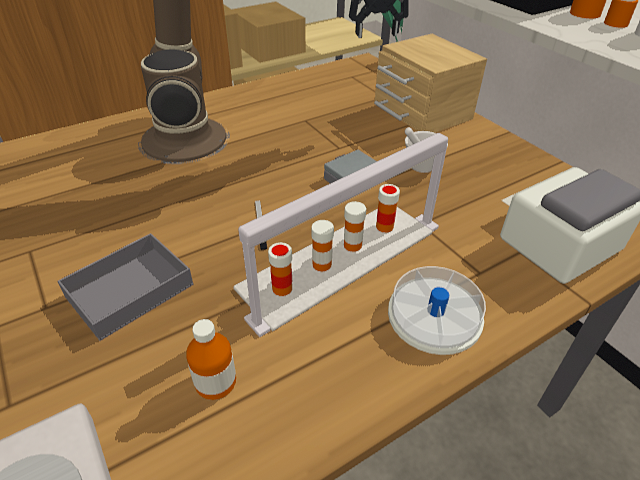

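View pics/top0.png

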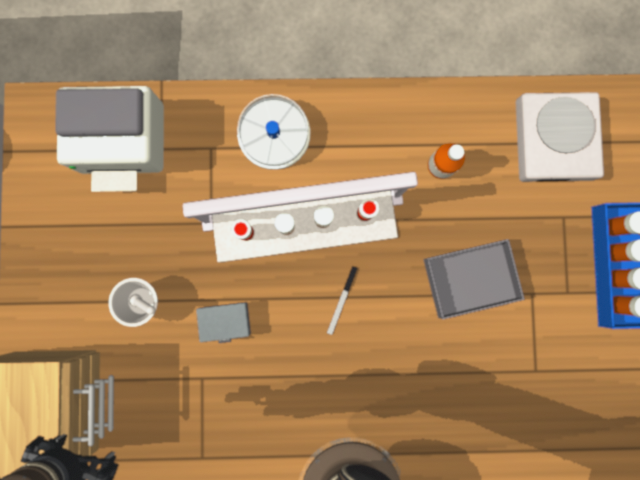

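The rejects are the two end vials: red discs at top-view (241,229) and (369,208), and scene-view (389,189) and (281,251). The bin's rim is around (425..523, 241..317) in the top view. Next I triangulate.

```bash
cat > h.py <<'E'
from cell import *
import cv2, numpy as np
from scipy.spatial.transform import Rotation as R
def cam(n,save=None):
    d=get_image(n)
    if save: cv2.imwrite(save,d["color"][:,:,::-1])
    return d
def P(d): return d["intrinsics"]@np.c_[cv2.Rodrigues(d["rvec"])[0],d["tvec"]]
def tri(a,b,pa,pb):
    X=cv2.triangulatePoints(P(a),P(b),np.array(pa,float).T,np.array(pb,float).T); return (X[:3]/X[3]).T
def onz(d,uv,z):
    Rm=cv2.Rodrigues(d["rvec"])[0]; c=-Rm.T@d["tvec"]
    r=Rm.T@np.linalg.solve(d["intrinsics"],[*uv,1]); return c+r*(z-c[2])/r[2]
def reds(d,amin=15):
    im=d["color"].astype(int); m=((im[:,:,0]>150)&(im[:,:,1]<50)&(im[:,:,2]<50)).astype(np.uint8)
    n,_,s,c=cv2.connectedComponentsWithStats(m); return [(s[i,4],s[i,:4],c[i].round(1)) for i in range(1,n) if s[i,4]>=amin]
def bar(d):pass
E
python3 - <<'E'
from h import *
np.set_printoptions(precision=4,suppress=True)
s=cam("scene");t=cam("top")
print("S",*reds(s),sep="\n");print("T",*reds(t),sep="\n")
pa=[(281,251),(389,189)];pb=[(369,208),(241,229)]
print("discs",tri(s,t,pa,pb))
print("bin",tri(s,t,[(60,288),(152,237),(191,275)],[(440,317),(425,258),(508,241)]))
for uv in [(425,258),(508,241),(523,297),(440,317)]: print(onz(t,uv,.044))
print("board"); 
for uv in [(218,262),(397,237)]: print(onz(t,uv,.01))
print("bar top ends near/far",[onz(t,u,.222) for u in [(185,216),(416,186),(184,204),(414,174)]])
print("caps good",[onz(t,u,.111) for u in [(285,223),(324,216)]])
E
```

```text
S
(np.int32(78), array([383, 186,  13,   8], dtype=int32), array([389.1, 189.4]))
(np.int32(134), array([272, 245,  16,  11], dtype=int32), array([279.4, 249.8]))
T
(np.int32(82), array([364, 203,  11,  10], dtype=int32), array([369. , 207.5]))
(np.int32(83), array([236, 224,  10,  10], dtype=int32), array([240.3, 228.7]))
discs [[ 0.6316 -0.0447  0.1068]
 [ 0.5905  0.2279  0.111 ]]
bin [[ 0.378  -0.3219 -0.055 ]
 [ 0.5126 -0.1926  0.1195]
 [ 0.588  -0.2676  0.1515]]
[ 0.5239 -0.1759  0.044 ]
[ 0.5589 -0.3648  0.044 ]
[ 0.4327 -0.3928  0.044 ]
[ 0.3919 -0.2049  0.044 ]
board
[0.5246 0.2939 0.01  ]
[ 0.5749 -0.1198  0.01  ]
bar top ends near/far [array([0.6065, 0.3201, 0.222 ]), array([ 0.6572, -0.125 ,  0.222 ]), array([0.6297, 0.3221, 0.222 ]), array([ 0.6808, -0.1219,  0.222 ])]
caps good [array([0.6014, 0.1342, 0.111 ]), array([0.6149, 0.051 , 0.111 ])]
```

```bash
python3 - <<'E'
import cv2
a=cv2.imread("pics/top0.png")[165:330,170:535]
cv2.imwrite("pics/crop1.png",cv2.resize(a,None,fx=2.19,fy=2.19,interpolation=cv2.INTER_CUBIC))
E
```

```text
(no output)
```

View pics/crop1.png

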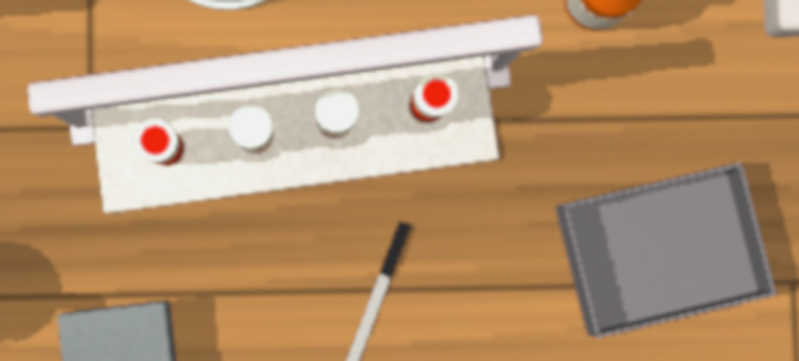

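```bash
r='{"delta_pos":[-28.5,46.6,-10],"yaw":-0.473,"claw":0}'; cat >> h.py <<'E'
np.set_printoptions(precision=4,suppress=True)
def st():
    s=read_state(); M=R.from_rotvec(s["orientation"]).as_matrix()
    print("t",s["t"],"q",s["q"].round(3),"pos",s["ee_pos"],"grip",round(s["grip_width"],3),"F",s["contact_force"].round(1)); print(M.round(3)); return s,M
E
python3 -m crank '[{"delta_pos":[0,0,-10],"yaw":0,"claw":0},{"delta_pos":[0,0,-10],"yaw":0,"claw":0},{"delta_pos":[-28.5,46.6,-10],"yaw":-0.473,"claw":0},{"delta_pos":[-28.5,46.6,-10],"yaw":-0.473,"claw":0},{"delta_pos":[-28.5,46.6,-10],"yaw":-0.473,"claw":0},{"delta_pos":[-28.5,46.6,-10],"yaw":-0.473,"claw":0},{"delta_pos":[-28.5,46.6,-10],"yaw":-0.473,"claw":0},{"delta_pos":[-28.5,46.6,-10],"yaw":-0.473,"claw":0}]'; python3 -c "
from h import *
st()"
```

```text
t: 1.2
ee_pos: [0.4099, 0.2023, 0.5047]
orientation: [2.092, 2.344, 0.001]
contact_force: [1.2, 0.6, 0.0]
grip_width: 0.999
t 1.2 q [0.458 0.018 0.064 1.616 0.    0.345] pos [0.4099 0.2023 0.5047] grip 0.999 F [1.2 0.6 0. ]
[[-0.113  0.994  0.   ]
 [ 0.994  0.113  0.   ]
 [ 0.     0.    -1.   ]]
```

```bash
python3 -m crank '[{"delta_pos":[-15.4,9.3,0],"yaw":0,"claw":0},{"delta_pos":[-15.4,9.3,0],"yaw":0,"claw":0},{"delta_pos":[-15.4,9.3,0],"yaw":0,"claw":0},{"delta_pos":[-15.4,40,0],"yaw":0,"claw":0},{"delta_pos":[-15.4,40,0],"yaw":0,"claw":0},{"delta_pos":[-15.4,40,0],"yaw":0,"claw":0},{"delta_pos":[-15.4,40,0],"yaw":0,"claw":0},{"delta_pos":[-15.4,40,0],"yaw":0,"claw":0}]'; python3 -c "
from h import *
st()"
```

```text
t: 2.2
ee_pos: [0.7746, 0.0905, 0.4889]
orientation: [2.083, 2.334, 0.023]
contact_force: [73.5, 8.3, 75.2]
grip_width: 1.004
t 2.2 q [ 0.116  0.877  1.347  2.021 -0.     0.003] pos [0.7746 0.0905 0.4889] grip 1.004 F [73.5  8.3 75.2]
[[-0.113  0.993  0.02 ]
 [ 0.994  0.113  0.002]
 [ 0.     0.02  -1.   ]]
```

```bash
python3 -m crank '[{"delta_pos":[0,0,0],"yaw":0,"claw":0},{"delta_pos":[0,0,0],"yaw":0,"claw":0}]'; python3 -m crank '[{"delta_pos":[0,0,-2],"yaw":0,"claw":0},{"delta_pos":[0,0,-4],"yaw":0,"claw":0},{"delta_pos":[0,0,-6],"yaw":0,"claw":0},{"delta_pos":[0,0,-8],"yaw":0,"claw":0}]'; python3 -c "
from h import *
st()"
```

```text
t: 2.45
ee_pos: [0.7744, 0.0906, 0.4888]
orientation: [2.084, 2.334, 0.022]
contact_force: [-1.0, -0.7, 0.1]
grip_width: 0.996
t: 2.95
ee_pos: [0.7502, 0.0877, 0.5397]
orientation: [2.053, 2.3, 0.1]
contact_force: [0.3, -0.5, -0.5]
grip_width: 0.999
t 2.95 q [0.116 0.81  1.346 2.02  0.    0.003] pos [0.7502 0.0877 0.5397] grip 0.999 F [ 0.3 -0.5 -0.5]
[[-0.113  0.99   0.086]
 [ 0.994  0.113  0.01 ]
 [ 0.     0.086 -0.996]]
```

```bash
python3 -m crank '[{"delta_pos":[0,0,-5],"yaw":0,"claw":0},{"delta_pos":[0,-1,-10],"yaw":0,"claw":0},{"delta_pos":[0,-2,-15],"yaw":0,"claw":0},{"delta_pos":[0,-4,-20],"yaw":0,"claw":0},{"delta_pos":[0,-6,-25],"yaw":0,"claw":0},{"delta_pos":[0,-8,-30],"yaw":0,"claw":0},{"delta_pos":[0,-11,-34],"yaw":0,"claw":0},{"delta_pos":[0,-11,-34],"yaw":0,"claw":0}]'; python3 -c "
from h import *
st()"
```

```text
t: 3.95
ee_pos: [0.6874, 0.0807, 0.6418]
orientation: [1.985, 2.223, 0.254]
contact_force: [-0.4, 0.3, 1.0]
grip_width: 0.999
t 3.95 q [ 0.117  0.669  1.345  2.02  -0.     0.004] pos [0.6874 0.0807 0.6418] grip 0.999 F [-0.4  0.3  1. ]
[[-0.113  0.968  0.223]
 [ 0.994  0.11   0.026]
 [ 0.001  0.225 -0.974]]
```

```bash
python3 -m crank '[{"delta_pos":[0,0,-30],"yaw":0,"claw":0},{"delta_pos":[0,0,-30],"yaw":0,"claw":0},{"delta_pos":[0,0,-30],"yaw":0,"claw":0},{"delta_pos":[0,0,-30],"yaw":0,"claw":0},{"delta_pos":[0,0,-30],"yaw":0,"claw":0},{"delta_pos":[0,0,-30],"yaw":0,"claw":0},{"delta_pos":[0,0,-30],"yaw":0,"claw":0},{"delta_pos":[0,0,-30],"yaw":0,"claw":0}]'; python3 -c "
from h import *
st()"
```

```text
t: 4.95
ee_pos: [0.6195, 0.0727, 0.7249]
orientation: [1.92, 2.151, 0.384]
contact_force: [0.3, 0.1, 0.2]
grip_width: 1.003
t 4.95 q [ 0.117  0.542  1.345  2.02  -0.     0.004] pos [0.6195 0.0727 0.7249] grip 1.003 F [0.3 0.1 0.2]
[[-0.113  0.932  0.343]
 [ 0.994  0.106  0.04 ]
 [ 0.001  0.345 -0.938]]
```

```bash
python3 -m crank '[{"delta_pos":[0,0,-30],"yaw":0,"claw":0},{"delta_pos":[0,0,-30],"yaw":0,"claw":0},{"delta_pos":[0,0,-30],"yaw":0,"claw":0},{"delta_pos":[0,0,-30],"yaw":0,"claw":0},{"delta_pos":[0,0,-30],"yaw":0,"claw":0},{"delta_pos":[0,0,-30],"yaw":0,"claw":0},{"delta_pos":[0,0,-30],"yaw":0,"claw":0},{"delta_pos":[0,0,-30],"yaw":0,"claw":0}]';python3 -m crank '[{"delta_pos":[0,0,-30],"yaw":0,"claw":0},{"delta_pos":[0,0,-30],"yaw":0,"claw":0},{"delta_pos":[0,0,-30],"yaw":0,"claw":0},{"delta_pos":[0,0,-30],"yaw":0,"claw":0},{"delta_pos":[0,0,-30],"yaw":0,"claw":0}]'; python3 -c "
from h import *
st()"
```

```text
t: 5.95
ee_pos: [0.5415, 0.0635, 0.7991]
orientation: [1.851, 2.073, 0.508]
contact_force: [-0.2, -0.3, -0.1]
grip_width: 0.999
t: 6.58
ee_pos: [0.4603, 0.054, 0.8594]
orientation: [1.783, 1.997, 0.618]
contact_force: [-0.4, -0.5, 1.2]
grip_width: 1.002
t 6.575 q [ 0.117  0.296  1.345  2.02  -0.     0.004] pos [0.4603 0.054  0.8594] grip 1.002 F [-0.4 -0.5  1.2]
[[-0.114  0.821  0.56 ]
 [ 0.994  0.093  0.066]
 [ 0.002  0.564 -0.826]]
```

```bash
python3 -m crank '[{"delta_pos":[-11.9,-33.6,44.7],"yaw":0,"claw":0},{"delta_pos":[-11.9,-33.6,44.7],"yaw":0,"claw":0},{"delta_pos":[-11.9,-33.6,44.7],"yaw":0,"claw":0},{"delta_pos":[-11.9,-33.6,44.7],"yaw":0,"claw":0},{"delta_pos":[-11.9,-33.6,44.7],"yaw":0,"claw":0},{"delta_pos":[-11.9,-33.6,44.7],"yaw":0,"claw":0},{"delta_pos":[-11.9,-33.6,44.7],"yaw":0,"claw":0},{"delta_pos":[-11.9,-33.6,44.7],"yaw":0,"claw":0}]'; python3 -c "
from h import *
st()
t=cam('top')
for u in [(369,207.5),(240.3,228.7)]: print(onz(t,u,.111))"
```

```text
t: 7.58
ee_pos: [0.4537, -0.0327, 0.4587]
orientation: [1.784, 1.998, 0.617]
contact_force: [1.3, -1.1, -0.1]
grip_width: 1.001
t 7.575 q [-0.105 -0.289 -0.397  0.877  0.124 -0.181] pos [ 0.4537 -0.0327  0.4587] grip 1.001 F [ 1.3 -1.1 -0.1]
[[-0.114  0.822  0.558]
 [ 0.994  0.093  0.066]
 [ 0.002  0.562 -0.827]]
[ 0.6315 -0.0454  0.111 ]
[0.5909 0.2291 0.111 ]
```

```bash
cat >> h.py <<'E'
def rel(*targets):
    s=read_state(); M=R.from_rotvec(s["orientation"]).as_matrix()
    for T in targets: print("->",np.round(T,4),"cm",(100*M.T@(np.array(T)-s["ee_pos"])).round(1))
def fproj(d,X):  # fisheye
    c=cv2.Rodrigues(d["rvec"])[0]@np.array(X)+d["tvec"]; th=np.arctan2(np.hypot(c[0],c[1]),c[2]); K=d["intrinsics"]
    return (K[:2,2]+K[0,0]*th*c[:2]/np.hypot(c[0],c[1])).round(1)
def fray(d,uv):
    K=d["intrinsics"]; v=np.array(uv)-K[:2,2]; r=np.hypot(*v); th=r/K[0,0]; Rm=cv2.Rodrigues(d["rvec"])[0]
    return -Rm.T@d["tvec"], Rm.T@np.r_[np.sin(th)*v/r,np.cos(th)]
def fonz(d,uv,z):
    c,r=fray(d,uv); return c+r*(z-c[2])/r[2]
E
python3 -m crank '[{"delta_pos":[-3.3,-13.1,17.5],"yaw":0,"claw":0},{"delta_pos":[-3.3,-13.1,17.5],"yaw":0,"claw":0},{"delta_pos":[-3.3,-13.1,17.5],"yaw":0,"claw":0},{"delta_pos":[-3.3,-13.1,17.5],"yaw":0,"claw":0},{"delta_pos":[-3.3,-13.1,17.5],"yaw":0,"claw":0}]'; python3 -c "
from h import *
s,M=st()
w=cam('wrist','pics/w1.png')
print(reds(w)); print(fproj(w,[.6315,-.0454,.111]),fproj(w,[.6149,.051,.111]),w['intrinsics'])
print('grasp',s['ee_pos']+.15*M[:,2])"
```

```text
t: 8.25
ee_pos: [0.4476, -0.0657, 0.2411]
orientation: [1.788, 2.001, 0.615]
contact_force: [-0.4, 0.1, 0.7]
grip_width: 0.997
t 8.25 q [-0.192 -0.202 -0.821  0.382  0.172 -0.253] pos [ 0.4476 -0.0657  0.2411] grip 0.997 F [-0.4  0.1  0.7]
[[-0.113  0.824  0.555]
 [ 0.994  0.091  0.066]
 [ 0.004  0.559 -0.829]]
[(np.int32(554), array([316, 282,  36,  45], dtype=int32), array([337.3, 306.7])), (np.int32(447), array([301, 393,  46,  13], dtype=int32), array([323.8, 399. ]))]
[322.6 402.5] [477.9 390.7] [[371.6483   0.     324.9233]
 [  0.     371.6483 245.3356]
 [  0.       0.       1.    ]]
grasp [ 0.5308 -0.0557  0.1167]
```

View pics/w1.png

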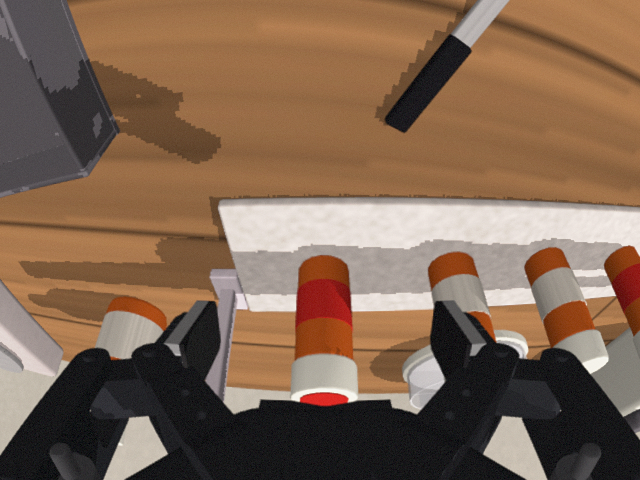

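The wrist view shows vial A's red disc at (324,399), within a few pixels of the prediction (322.6,402.5), and centred between the fingers (205 and 445). I go in to grasp.

```bash
python3 -m crank '[{"delta_pos":[-0.1,2,2],"yaw":0,"claw":0},{"delta_pos":[-0.1,4,4],"yaw":0,"claw":0},{"delta_pos":[-0.1,5.5,5.5],"yaw":0,"claw":0},{"delta_pos":[-0.1,6.5,6.5],"yaw":0,"claw":0},{"delta_pos":[-0.1,7.3,7.3],"yaw":0,"claw":0},{"delta_pos":[-0.1,7.3,7.3],"yaw":0,"claw":0}]'; python3 -c "
from h import *
s,M=st()
w=cam('wrist','pics/w2.png')
print('grasp',s['ee_pos']+.15*M[:,2])"
```

```text
t: 9.05
ee_pos: [0.5498, -0.055, 0.2249]
orientation: [1.782, 1.997, 0.619]
contact_force: [-0.2, 0.3, -0.2]
grip_width: 0.998
t 9.05 q [-0.13   0.009 -0.68   0.297  0.138 -0.202] pos [ 0.5498 -0.055   0.2249] grip 0.998 F [-0.2  0.3 -0.2]
[[-0.114  0.821  0.56 ]
 [ 0.993  0.093  0.066]
 [ 0.002  0.564 -0.826]]
grasp [ 0.6339 -0.0452  0.101 ]
```

View pics/w2.png

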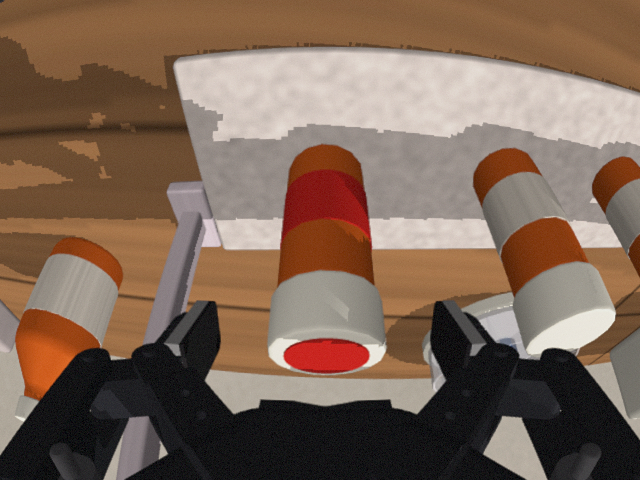

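Vial A stands between the open fingers, its cap centred at about (326,320) and its neighbour well clear. I lower 4 mm and close.

```bash
python3 -m crank '[{"delta_pos":[0,-0.2,0.3],"yaw":0,"claw":0},{"delta_pos":[0,-0.2,0.3],"yaw":0,"claw":0.3},{"delta_pos":[0,-0.2,0.3],"yaw":0,"claw":1},{"delta_pos":[0,-0.2,0.3],"yaw":0,"claw":1},{"delta_pos":[0,-0.2,0.3],"yaw":0,"claw":1},{"delta_pos":[0,-0.2,0.3],"yaw":0,"claw":1},{"delta_pos":[0,-0.2,0.3],"yaw":0,"claw":1}]' 35; python3 -c "
from h import *
s,M=st()
w=cam('wrist','pics/w3.png')
print('grasp',s['ee_pos']+.15*M[:,2],s['grip_width']*85)"
```

```text
t: 9.98
ee_pos: [0.5493, -0.0552, 0.2209]
orientation: [1.783, 1.997, 0.619]
contact_force: [0.7, 0.1, 1.1]
grip_width: 0.483
t 9.975 q [-0.131  0.013 -0.686  0.287  0.138 -0.202] pos [ 0.5493 -0.0552  0.2209] grip 0.483 F [0.7 0.1 1.1]
[[-0.114  0.821  0.56 ]
 [ 0.994  0.093  0.066]
 [ 0.002  0.564 -0.826]]
grasp [ 0.6333 -0.0453  0.0971] 41.09609233581073
```

```bash
python3 -c "
from h import *
rel([.5493,-.0552,.236],[.43,-.069,.26],[.43,-.069,.30],[.4038,-.3388,.30])"
```

```text
-> [ 0.5493 -0.0552  0.236 ] cm [ 0.   0.8 -1.2]
-> [ 0.43  -0.069  0.26 ] cm [ -0.   -7.7 -10. ]
-> [ 0.43  -0.069  0.3  ] cm [ -0.   -5.5 -13.3]
-> [ 0.4038 -0.3388  0.3   ] cm [-26.5 -10.1 -16.5]
```

```bash
python3 -m crank '[{"delta_pos":[0,0.4,-0.6],"yaw":0,"claw":1},{"delta_pos":[0,0.8,-1.2],"yaw":0,"claw":1},{"delta_pos":[0,-1,-3],"yaw":0,"claw":1},{"delta_pos":[0,-3,-5.2],"yaw":0,"claw":1},{"delta_pos":[0,-5.2,-7.5],"yaw":0,"claw":1},{"delta_pos":[0,-7.7,-10],"yaw":0,"claw":1},{"delta_pos":[0,-5.5,-13.3],"yaw":0,"claw":1},{"delta_pos":[0,-5.5,-13.3],"yaw":0,"claw":1}]'; python3 -c "
from h import *
s,M=st()
w=cam('wrist','pics/w4.png')
rel([.4038,-.3388,.30])"
```

```text
t: 11.02
ee_pos: [0.4305, -0.0693, 0.304]
orientation: [1.777, 1.992, 0.622]
contact_force: [0.8, 0.2, -1.6]
grip_width: 0.482
t 11.025 q [-0.21  -0.292 -0.741  0.54   0.182 -0.269] pos [ 0.4305 -0.0693  0.304 ] grip 0.482 F [ 0.8  0.2 -1.6]
[[-0.113  0.817  0.566]
 [ 0.994  0.093  0.064]
 [-0.     0.57  -0.822]]
-> [ 0.4038 -0.3388  0.3   ] cm [-26.5  -4.8  -3.1]
```

View pics/w4.png

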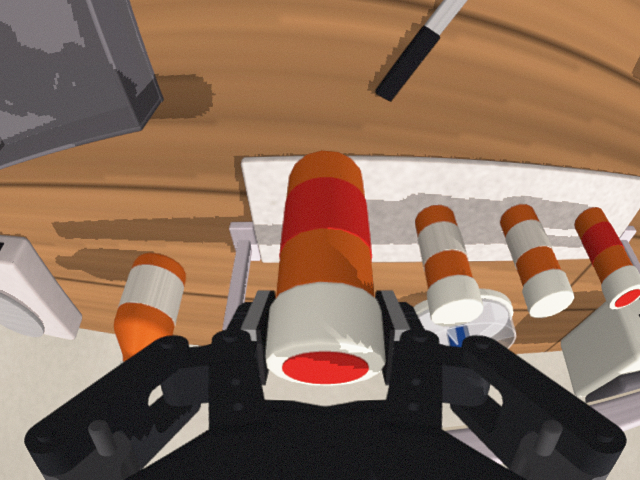

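Vial A is lifted and held by its cap. Its base at (325,153) sits where it did before the lift, so it is still upright. Next I go over the far half of the bin.

```bash
python3 -m crank '[{"delta_pos":[-3,-0.5,-0.3],"yaw":0,"claw":1},{"delta_pos":[-8,-1.5,-1],"yaw":0,"claw":1},{"delta_pos":[-13,-2.4,-1.6],"yaw":0,"claw":1},{"delta_pos":[-18,-3.3,-2.2],"yaw":0,"claw":1},{"delta_pos":[-22.5,-4.1,-2.7],"yaw":0,"claw":1},{"delta_pos":[-25.5,-4.6,-3],"yaw":0,"claw":1},{"delta_pos":[-26.5,-4.8,-3.1],"yaw":0,"claw":1},{"delta_pos":[-26.5,-4.8,-3.1],"yaw":0,"claw":1}]'; python3 -c "
from h import *
s,M=st()
w=cam('top','pics/t5.png')
rel([.4038,-.3388,.24],[.4038,-.3388,.2165])
im=cv2.imread('pics/t5.png')[200:340,360:560]; cv2.imwrite('pics/t5c.png',cv2.resize(im,None,fx=4,fy=4,interpolation=cv2.INTER_CUBIC))
print(reds(w))"
```

```text
t: 12.08
ee_pos: [0.4029, -0.3388, 0.2968]
orientation: [1.785, 1.997, 0.619]
contact_force: [-0.5, 0.6, -1.4]
grip_width: 0.482
t 12.075 q [-0.803 -0.02  -0.505  0.695  0.465 -0.822] pos [ 0.4029 -0.3388  0.2968] grip 0.482 F [-0.5  0.6 -1.4]
[[-0.113  0.822  0.559]
 [ 0.994  0.091  0.066]
 [ 0.004  0.563 -0.827]]
-> [ 0.4038 -0.3388  0.24  ] cm [-0.1 -3.1  4.7]
-> [ 0.4038 -0.3388  0.2165] cm [-0.1 -4.5  6.7]
[(np.int32(84), array([236, 224,  10,  10], dtype=int32), array([240.4, 228.6])), (np.int32(106), array([513, 268,  11,  12], dtype=int32), array([518. , 273.4]))]
```

View pics/t5c.png

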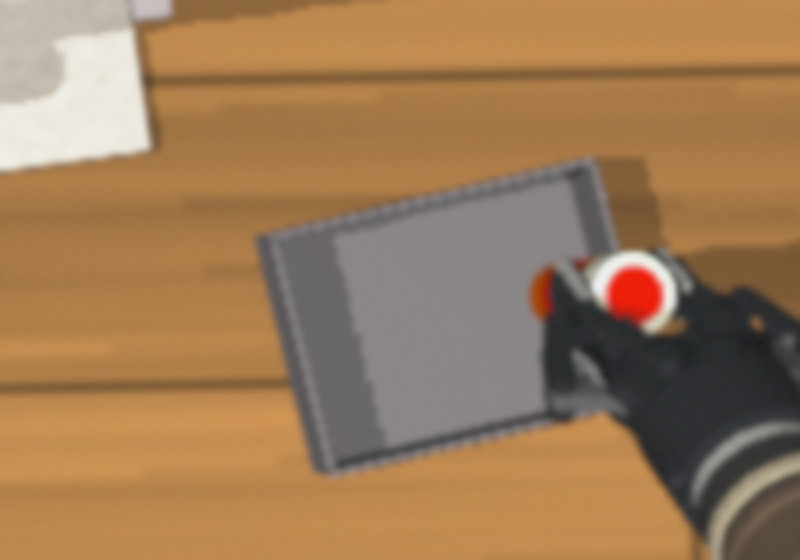

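```bash
python3 -m crank '[{"delta_pos":[-0.1,-1,1.5],"yaw":0,"claw":1},{"delta_pos":[-0.1,-2.1,3.2],"yaw":0,"claw":1},{"delta_pos":[-0.1,-3.1,4.7],"yaw":0,"claw":1},{"delta_pos":[-0.1,-3.8,5.7],"yaw":0,"claw":1},{"delta_pos":[-0.1,-4.0,6],"yaw":0,"claw":1},{"delta_pos":[-0.1,-4.0,6],"yaw":0,"claw":1},{"delta_pos":[-0.1,-4.0,6],"yaw":0,"claw":1}]'; python3 -c "
from h import *
s,M=st()
w=cam('top')
print(reds(w)[-1])
print(onz(w,(518,273.4),.187),onz(w,reds(w)[-1][2],s['ee_pos'][2]-.2109+.101))
s,M=st()
rel([.4038,-.3388,.2165])"
```

```text
t: 13.0
ee_pos: [0.4041, -0.3397, 0.2264]
orientation: [1.782, 1.997, 0.618]
contact_force: [0.4, -0.1, -0.7]
grip_width: 0.481
t 13.0 q [-0.803  0.037 -0.615  0.526  0.465 -0.822] pos [ 0.4041 -0.3397  0.2264] grip 0.481 F [ 0.4 -0.1 -0.7]
[[-0.114  0.82   0.561]
 [ 0.994  0.093  0.065]
 [ 0.001  0.564 -0.826]]
(np.int32(93), array([501, 268,  11,  11], dtype=int32), array([505.8, 273.1]))
[ 0.4852 -0.3286  0.187 ] [ 0.4865 -0.3301  0.1165]
t 13.05 q [-0.803  0.037 -0.615  0.526  0.465 -0.822] pos [ 0.4041 -0.3397  0.2263] grip 0.483 F [ 0.1  0.4 -0.7]
[[-0.114  0.82   0.561]
 [ 0.994  0.093  0.065]
 [ 0.001  0.564 -0.826]]
-> [ 0.4038 -0.3388  0.2165] cm [ 0.1 -0.6  0.8]
```

```bash
python3 -m crank '[{"delta_pos":[0,-0.3,0.4],"yaw":0,"claw":1},{"delta_pos":[0,-0.5,0.7],"yaw":0,"claw":1},{"delta_pos":[0,-0.6,0.8],"yaw":0,"claw":1},{"delta_pos":[0,-0.6,0.8],"yaw":0,"claw":1}]';python3 -m crank '[{"delta_pos":[0,-0.06,0.08],"yaw":0,"claw":1},{"delta_pos":[0,-0.06,0.08],"yaw":0,"claw":1}]'; python3 -m crank '[{"delta_pos":[0,-0.03,0.04],"yaw":0,"claw":1},{"delta_pos":[0,-0.03,0.04],"yaw":0,"claw":1}]'
```

```text
t: 13.55
ee_pos: [0.4033, -0.3396, 0.2154]
orientation: [1.783, 1.997, 0.618]
contact_force: [0.2, -0.7, -0.3]
grip_width: 0.483
t: 13.8
ee_pos: [0.4035, -0.3396, 0.2149]
orientation: [1.782, 1.997, 0.619]
contact_force: [-0.5, 0.7, 2.7]
grip_width: 0.485
t: 14.05
ee_pos: [0.4036, -0.3397, 0.2148]
orientation: [1.781, 1.997, 0.619]
contact_force: [-2.0, 1.5, 4.9]
grip_width: 0.482
```

Contact came at TCP z = 0.2149, exactly the height expected for the bin floor. Release and back off.

```bash
python3 -m crank '[{"delta_pos":[0,0.03,-0.04],"yaw":0,"claw":0.45},{"delta_pos":[0,0.03,-0.04],"yaw":0,"claw":0.3},{"delta_pos":[0,0.03,-0.04],"yaw":0,"claw":0.2},{"delta_pos":[0,0.03,-0.04],"yaw":0,"claw":0.2},{"delta_pos":[0,0,-2],"yaw":0,"claw":0.2},{"delta_pos":[0,0,-5],"yaw":0,"claw":0.2},{"delta_pos":[0,0,-10],"yaw":0,"claw":0.2},{"delta_pos":[0,0,-10],"yaw":0,"claw":0.2}]'; python3 -c "
from h import *
s,M=st()
w=cam('top')
print(reds(w)); print(onz(w,reds(w)[-1][2],.105))
C=np.array([.5909,.2291,.097]); xl=np.array([.9935,.113,0])
F=C-.150*M[:,2]; F[2]=.2209; F[0]+=.0018
rel([.40,.0,.34],F-.11*xl+[0,0,.03],F-.11*xl,F)"
```

```text
t: 15.05
ee_pos: [0.347, -0.3472, 0.3003]
orientation: [1.779, 1.993, 0.616]
contact_force: [0.5, -0.5, 0.2]
grip_width: 0.797
t 15.05 q [-0.906 -0.072 -0.542  0.752  0.501 -0.929] pos [ 0.347  -0.3472  0.3003] grip 0.797 F [ 0.5 -0.5  0.2]
[[-0.112  0.819  0.563]
 [ 0.994  0.094  0.061]
 [-0.003  0.566 -0.824]]
[(np.int32(83), array([236, 224,  10,  10], dtype=int32), array([240.3, 228.7])), (np.int32(46), array([484, 268,   7,  13], dtype=int32), array([486.2, 274.2])), (np.int32(84), array([499, 268,  10,  11], dtype=int32), array([503.6, 273.1]))]
[ 0.4866 -0.3296  0.105 ]
-> [0.4  0.   0.34] cm [33.9  9.9  1.7]
-> [0.399  0.2075 0.2509] cm [54.5  6.7 10.3]
-> [0.399  0.2075 0.2209] cm [54.5  5.  12.8]
-> [0.5083 0.22   0.2209] cm [54.5 14.1 19. ]
```

```bash
python3 -m crank '[{"delta_pos":[4,1.2,0],"yaw":0,"claw":0},{"delta_pos":[10,3,0.5],"yaw":0,"claw":0},{"delta_pos":[16,4.5,1],"yaw":0,"claw":0},{"delta_pos":[22,6,1.5],"yaw":0,"claw":0},{"delta_pos":[28,8,1.7],"yaw":0,"claw":0},{"delta_pos":[34,9,3],"yaw":0,"claw":0},{"delta_pos":[40,9,4.5],"yaw":0,"claw":0},{"delta_pos":[46,8,6.5],"yaw":0,"claw":0}]'; python3 -m crank '[{"delta_pos":[5,-0.5,2],"yaw":0,"claw":0},{"delta_pos":[8.5,-1.3,3.8],"yaw":0,"claw":0},{"delta_pos":[8.5,-1.3,3.8],"yaw":0,"claw":0},{"delta_pos":[8.5,-1.3,3.8],"yaw":0,"claw":0}]';  python3 -c "
from h import *
s,M=st()
w=cam('wrist','pics/w6.png')
print(reds(w)); print(fproj(w,[.5909,.2291,.111]))
C=np.array([.5909,.2291,.097])
F=C-.150*M[:,2]; F[2]=.2209; F[0]+=.0018
rel(F)"
```

```text
t: 16.1
ee_pos: [0.3969, 0.1237, 0.2891]
orientation: [1.781, 1.997, 0.621]
contact_force: [1.1, -0.1, -0.3]
grip_width: 1.0
t: 16.6
ee_pos: [0.3979, 0.2069, 0.2501]
orientation: [1.783, 1.999, 0.616]
contact_force: [-0.6, 0.0, 0.6]
grip_width: 1.003
t 16.6 q [ 0.543 -0.212 -0.804  0.424 -0.235  0.362] pos [0.3979 0.2069 0.2501] grip 1.003 F [-0.6  0.   0.6]
[[-0.114  0.822  0.558]
 [ 0.993  0.094  0.065]
 [ 0.001  0.562 -0.827]]
[(np.int32(604), array([321, 275,  31,  46], dtype=int32), array([341.6, 297.1])), (np.int32(451), array([303, 383,  44,  13], dtype=int32), array([324.7, 388.9]))]
[324.2 391.9]
-> [0.5089 0.2193 0.2209] cm [0.  7.5 8.7]
```

View pics/w6.png

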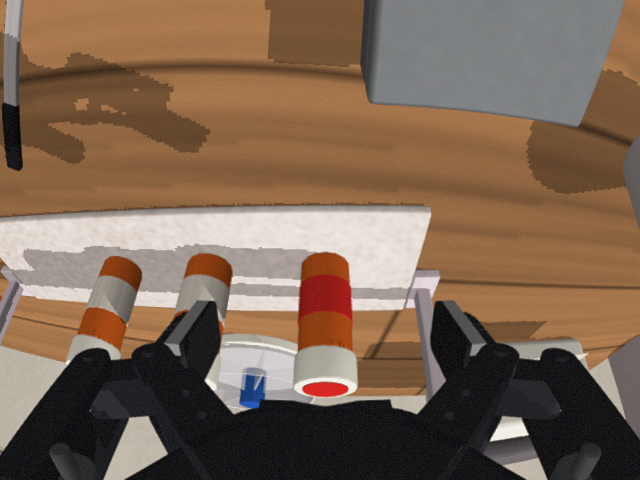

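Vial B is centred between the fingers: its disc is at (325,389) against a predicted (324,392). The bar post on the right and the good neighbour are both outside the fingers. I go in and grasp the same way.

```bash
python3 -m crank '[{"delta_pos":[0,2,2.3],"yaw":0,"claw":0},{"delta_pos":[0,4,4.6],"yaw":0,"claw":0},{"delta_pos":[0,5.5,6.4],"yaw":0,"claw":0},{"delta_pos":[0,6.7,7.8],"yaw":0,"claw":0},{"delta_pos":[0,7.5,8.7],"yaw":0,"claw":0},{"delta_pos":[0,7.5,8.7],"yaw":0,"claw":0},{"delta_pos":[0,7.5,8.7],"yaw":0,"claw":0}]'; python3 -c "
from h import *
s,M=st()
w=cam('wrist','pics/w7.png')
print(reds(w))
a=cv2.imread('pics/w7.png');b=cv2.imread('pics/w2.png');cv2.imwrite('pics/w7b.png',cv2.resize(np.hstack([b,a]),(800,300),interpolation=cv2.INTER_AREA))
rel([.5089,.2193,.2209])"
```

```text
t: 17.52
ee_pos: [0.508, 0.2194, 0.2214]
orientation: [1.783, 1.997, 0.618]
contact_force: [-0.1, 0.3, 0.2]
grip_width: 0.997
t 17.525 q [ 0.448  0.019 -0.676  0.303 -0.184  0.28 ] pos [0.508  0.2194 0.2214] grip 0.997 F [-0.1  0.3  0.2]
[[-0.114  0.821  0.559]
 [ 0.994  0.093  0.066]
 [ 0.002  0.563 -0.826]]
[(np.int32(38), array([346, 230,  19,  11], dtype=int32), array([355.1, 234.3])), (np.int32(1988), array([283, 353,  85,  29], dtype=int32), array([325.7, 366.9]))]
-> [0.5089 0.2193 0.2209] cm [-0.   0.   0.1]
```

View pics/w7b.png

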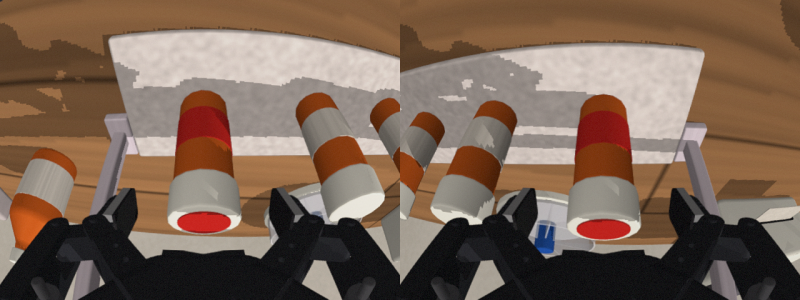

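Vial B sits between the fingers as A did (disc at (326,367), post outside the right finger). Close.

```bash
python3 -m crank '[{"delta_pos":[0,0,0.1],"yaw":0,"claw":0.3},{"delta_pos":[0,0,0.1],"yaw":0,"claw":1},{"delta_pos":[0,0,0.1],"yaw":0,"claw":1},{"delta_pos":[0,0,0.1],"yaw":0,"claw":1},{"delta_pos":[0,0,0.1],"yaw":0,"claw":1},{"delta_pos":[0,0,0.1],"yaw":0,"claw":1}]' 35; python3 -c "
from h import *
s,M=st()
p=s['ee_pos']; xl=np.array([.9935,.113,0])
rel(p+[0,0,.015],p-.12*xl+[0,0,.04],p-.12*xl+[0,0,.08])"
```

```text
t: 18.32
ee_pos: [0.5091, 0.2197, 0.2207]
orientation: [1.783, 1.997, 0.619]
contact_force: [-0.9, 1.0, 1.9]
grip_width: 0.478
t 18.325 q [ 0.448  0.022 -0.675  0.3   -0.184  0.28 ] pos [0.5091 0.2197 0.2207] grip 0.478 F [-0.9  1.   1.9]
[[-0.114  0.821  0.56 ]
 [ 0.994  0.093  0.066]
 [ 0.002  0.564 -0.826]]
-> [0.5091 0.2197 0.2357] cm [ 0.   0.8 -1.2]
-> [0.3899 0.2061 0.2607] cm [  0.   -7.7 -10.1]
-> [0.3899 0.2061 0.3007] cm [  0.   -5.4 -13.4]
```

```bash
python3 -m crank '[{"delta_pos":[0,0.4,-0.6],"yaw":0,"claw":1},{"delta_pos":[0,0.8,-1.2],"yaw":0,"claw":1},{"delta_pos":[0,-1,-3],"yaw":0,"claw":1},{"delta_pos":[0,-3,-5.2],"yaw":0,"claw":1},{"delta_pos":[0,-5.2,-7.5],"yaw":0,"claw":1},{"delta_pos":[0,-7.7,-10],"yaw":0,"claw":1},{"delta_pos":[0,-5.4,-13.4],"yaw":0,"claw":1},{"delta_pos":[0,-5.4,-13.4],"yaw":0,"claw":1}]'; python3 -c "
from h import *
s,M=st()
w=cam('wrist','pics/w8.png'); print(reds(w)[-1])
rel([.386,-.25,.31])"
```

```text
t: 19.32
ee_pos: [0.3904, 0.2064, 0.3051]
orientation: [1.781, 1.993, 0.628]
contact_force: [0.1, 1.3, -0.9]
grip_width: 0.483
t 19.325 q [ 0.552 -0.271 -0.721  0.559 -0.24   0.37 ] pos [0.3904 0.2064 0.3051] grip 0.483 F [ 0.1  1.3 -0.9]
[[-0.114  0.817  0.565]
 [ 0.993  0.091  0.069]
 [ 0.005  0.569 -0.822]]
(np.int32(2001), array([283, 352,  85,  31], dtype=int32), array([324.8, 367.2]))
-> [ 0.386 -0.25   0.31 ] cm [-45.3  -4.1  -3.9]
```

```bash
python3 -m crank '[{"delta_pos":[-3,-0.3,-0.3],"yaw":0,"claw":1},{"delta_pos":[-8,-0.8,-0.8],"yaw":0,"claw":1},{"delta_pos":[-14,-1.3,-1.2],"yaw":0,"claw":1},{"delta_pos":[-20,-1.8,-1.7],"yaw":0,"claw":1},{"delta_pos":[-26,-2.4,-2.2],"yaw":0,"claw":1},{"delta_pos":[-32,-2.9,-2.8],"yaw":0,"claw":1},{"delta_pos":[-38,-3.4,-3.3],"yaw":0,"claw":1},{"delta_pos":[-42,-3.8,-3.6],"yaw":0,"claw":1}]'; python3 -m crank '[{"delta_pos":[-2.5,-0.2,-0.2],"yaw":0,"claw":1},{"delta_pos":[-3.3,-0.3,-0.3],"yaw":0,"claw":1},{"delta_pos":[-3.3,-0.3,-0.3],"yaw":0,"claw":1},{"delta_pos":[-3.3,-0.3,-0.3],"yaw":0,"claw":1}]'; python3 -c "
from h import *
s,M=st()
w=cam('top','pics/t9.png'); print(reds(w)); print(onz(w,reds(w)[0][2],s['ee_pos'][2]-.11))
rel([.386,-.25,.2265],[.386,-.25,.2154])"
```

```text
t: 20.38
ee_pos: [0.3853, -0.2201, 0.3076]
orientation: [1.787, 1.995, 0.617]
contact_force: [0.9, 0.7, -0.3]
grip_width: 0.481
t: 20.88
ee_pos: [0.3856, -0.2497, 0.3087]
orientation: [1.783, 1.999, 0.619]
contact_force: [-0.9, -0.2, -1.3]
grip_width: 0.48
t 20.875 q [-0.682 -0.182 -0.628  0.682  0.416 -0.701] pos [ 0.3856 -0.2497  0.3087] grip 0.48 F [-0.9 -0.2 -1.3]
[[-0.115  0.821  0.559]
 [ 0.993  0.093  0.067]
 [ 0.003  0.563 -0.826]]
[(np.int32(86), array([499, 268,  10,  11], dtype=int32), array([503.6, 273.2])), (np.int32(112), array([470, 278,  12,  12], dtype=int32), array([475.6, 283.3]))]
[ 0.4861 -0.2958  0.1987]
-> [ 0.386  -0.25    0.2265] cm [-0.1 -4.6  6.8]
-> [ 0.386  -0.25    0.2154] cm [-0.1 -5.2  7.7]
```

```bash
python3 -m crank '[{"delta_pos":[0,-1,1.5],"yaw":0,"claw":1},{"delta_pos":[0,-2.5,3.7],"yaw":0,"claw":1},{"delta_pos":[0,-3.7,5.5],"yaw":0,"claw":1},{"delta_pos":[0,-4.6,6.8],"yaw":0,"claw":1},{"delta_pos":[0,-5,7.4],"yaw":0,"claw":1},{"delta_pos":[0,-5.2,7.7],"yaw":0,"claw":1},{"delta_pos":[0,-5.2,7.7],"yaw":0,"claw":1},{"delta_pos":[0,-5.2,7.7],"yaw":0,"claw":1}]';python3 -m crank '[{"delta_pos":[0,-0.06,0.08],"yaw":0,"claw":1},{"delta_pos":[0,-0.06,0.08],"yaw":0,"claw":1}]'
```

```text
t: 21.92
ee_pos: [0.3863, -0.2505, 0.2168]
orientation: [1.782, 1.997, 0.618]
contact_force: [0.1, -0.8, -0.3]
grip_width: 0.483
t: 22.18
ee_pos: [0.386, -0.2505, 0.2152]
orientation: [1.783, 1.997, 0.618]
contact_force: [-0.3, 0.4, -1.1]
grip_width: 0.481
```

```bash
python3 -m crank '[{"delta_pos":[0,-0.04,0.06],"yaw":0,"claw":1},{"delta_pos":[0,-0.04,0.06],"yaw":0,"claw":1}]';python3 -m crank '[{"delta_pos":[0,-0.03,0.04],"yaw":0,"claw":1},{"delta_pos":[0,-0.03,0.04],"yaw":0,"claw":1}]'
```

```text
t: 22.42
ee_pos: [0.3862, -0.2505, 0.2147]
orientation: [1.782, 1.997, 0.619]
contact_force: [-0.0, -0.4, 1.8]
grip_width: 0.482
t: 22.68
ee_pos: [0.3863, -0.2505, 0.2146]
orientation: [1.781, 1.996, 0.619]
contact_force: [-2.4, 0.6, 5.6]
grip_width: 0.48
```

Contact again came at the expected height (0.2147). I release, back off and check.

```bash
python3 -m crank '[{"delta_pos":[0,0.03,-0.04],"yaw":0,"claw":0.45},{"delta_pos":[0,0.03,-0.04],"yaw":0,"claw":0.3},{"delta_pos":[0,0.03,-0.04],"yaw":0,"claw":0.2},{"delta_pos":[0,0.03,-0.04],"yaw":0,"claw":0.2},{"delta_pos":[0,0,-2],"yaw":0,"claw":0.2},{"delta_pos":[0,0,-5],"yaw":0,"claw":0.2},{"delta_pos":[0,0,-10],"yaw":0,"claw":0.2},{"delta_pos":[0,0,-15],"yaw":0,"claw":0.2}]'; python3 -m crank '[{"delta_pos":[0,0,-5],"yaw":0,"claw":0.2},{"delta_pos":[0,0,-5],"yaw":0,"claw":0.2},{"delta_pos":[0,0,-5],"yaw":0,"claw":0.2}]'; python3 -c "
from h import *
st()
s=cam('scene','pics/s10.png');t=cam('top','pics/t10.png')
print([ (r[0],r[2],onz(t,r[2],.105)) for r in reds(t)])
a=cv2.imread('pics/s10.png');b=cv2.imread('pics/t10.png')
cv2.imwrite('pics/f.png',np.vstack([cv2.resize(a[100:350,0:500],(800,400)),cv2.resize(b[170:345,100:540],(800,200) if 0 else (500,200))[:, :500] if 0 else cv2.resize(b[165:350,100:540],(800,200))]))"
```

```text
t: 23.68
ee_pos: [0.3012, -0.2599, 0.3388]
orientation: [1.783, 1.998, 0.618]
contact_force: [0.2, -0.9, 0.6]
grip_width: 0.798
t: 24.05
ee_pos: [0.274, -0.2636, 0.3787]
orientation: [1.784, 1.997, 0.618]
contact_force: [0.4, 0.3, -0.7]
grip_width: 0.802
t 24.05 q [-0.923 -0.316 -0.554  1.     0.507 -0.948] pos [ 0.274  -0.2636  0.3787] grip 0.802 F [ 0.4  0.3 -0.7]
[[-0.113  0.821  0.56 ]
 [ 0.994  0.092  0.065]
 [ 0.002  0.563 -0.826]]
[(np.int32(84), array([503.6, 273.1]), array([ 0.4866, -0.3296,  0.105 ])), (np.int32(36), array([446.9, 282.2]), array([ 0.4696, -0.2077,  0.105 ])), (np.int32(84), array([462.6, 282.1]), array([ 0.4692, -0.2412,  0.105 ]))]
```

View pics/f.png

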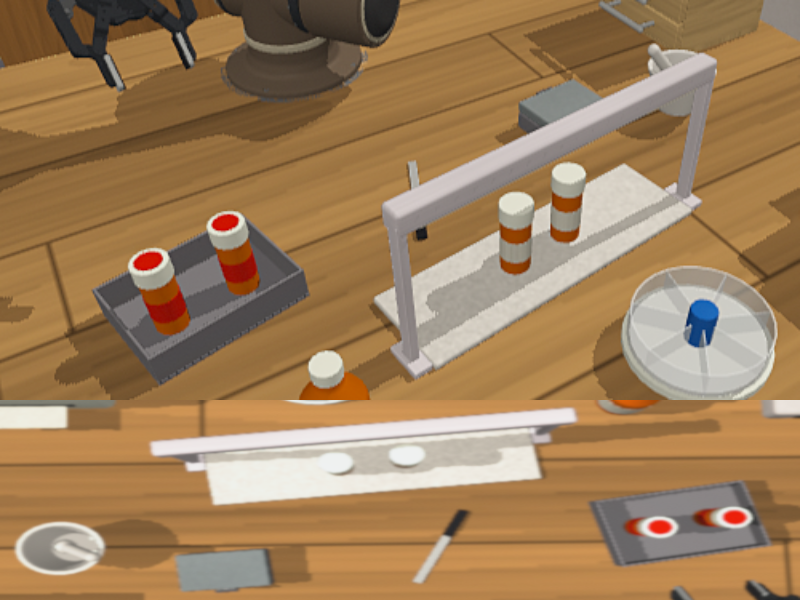

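Both reject vials stand upright in the bin. The good vials and the other loose things are where they were, and the gripper is clear.

```bash
python3 -c "
from cell import *
print(finish_job())"
```

```text
the job is handed in; nothing more can be done
None
```

Both red-marked vials, which stood at the two ends of the row, are now standing upright on the floor of the reject bin. I handed the job in at about 24 s on the robot's clock.

- **Getting under the lamp bar:** the rows cannot command a tilt. I moved the arm up beyond its reach against its joint limits until the tool leaned back 34°. The arm held that lean, so every later move was a pure shift and the vials stayed upright.
- **Grasping and setting down:** I held each vial by its cap at 35 N, at an opening of about 41 mm. Each was lowered until it touched the bin floor, at TCP z 0.2149 and 0.2147 m against an expected 0.2149 and 0.2147. The contact force was about 5 N before release.
- **Last checks:** the top camera puts the cap centres at (0.487, -0.330) and (0.469, -0.241), about 90 mm apart and within about 2 mm of the planned spots. In the final pictures both good vials stand in their places, and the mortar, nail file and latch box look unmoved. The big bottle is only partly in those crops, standing at its old place. I judged these by eye, not by measurement. The gripper is clear of everything.
- **What disagreed:** the first triangulation of the bin's corners failed because I had paired the corners wrongly. I used the top view at the stated rim height instead, and the floor contact confirmed the height.
- **Force reading:** the wrist force showed components of 73.5, 8.3 and 75.2 N (about 105 N together) while the arm ran fast into its joint limits. It was touching nothing and this is under the 120 N limit, but higher values between readings would not have shown.

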